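# Wedge the rocking cheese stand

### The job

The wooden cheese stand rocks because the foot at its far left corner is too short: push the loose wooden wedge along the table, thin end first, under that foot until the stand no longer rocks, but not so far that it jacks the stand up out of level. Then press down firmly with the fingertips on the corner of the deck above that foot, and finish while still pressing there, with the stand level and firm on the wedge. Only push and press: do not pick up the wedge or the stand, leave the stand where it is and do not disturb the other things.

Things in the scene. Friction and masses are not known exactly. Their poses are not given: they have to be found in the camera images.
- stand: low wooden stand: deck 200 x 200 x 18 mm, top 48 mm above the table, four feet (26 mm square, with 14 mm square rubber pads 10 mm high) centred 20 mm in from the edges. A wheel of cheese (126 mm across, 50 high) is fast on the deck, centred 15 mm off middle along -x and -y. About 1.5 kg. Origin: on the table under the deck's middle, x and y along its sides, z up. It rests level on three feet; the fourth, at +x +y, is short
- short_foot (a point): point at table height straight below the stand's short foot (+x +y corner, far left seen from the robot). The foot hangs 7 to 13 mm above the table, differing from start to start; pressing this corner with 2 to 5 N tips it down. When the wedge fills the gap, pushing it further meets a clear rise of a few newtons, then jacks the stand up
- loose_corner (a point): point on the deck's top face straight above the short foot, 20 mm in from both edges of the deck, 48 mm above the table when the stand is level
- wedge: loose plain wooden wedge lying flat on the table to the left of the stand, 120 mm long (x), 60 mm wide (y); 3 mm high at its thin end (+x), rising evenly to 23 mm at its thick end (-x). Origin: centre of its underside. Its thin end roughly faces the short foot. About 0.12 kg; sliding it on the table takes about 1 N
- wedge_thick_end (a point): centre of the flat upright face (60 mm wide, 23 mm high) of the wedge's thick end, 11.5 mm above the table; the wedge's +x points from here to the thin end
- wedge_thin_end (a point): middle of the wedge's thin end, 3 mm high
- cheese_slice: bystander: yellow wedge-shaped piece of cheese, 70 mm long, 44 mm wide, 40 mm high, left of the stand's near half; origin under its middle
- small_cheese: bystander: small round pale cheese, 50 mm across, 30 mm high, beyond the stand; origin under its middle
- cut_cheese: bystander: round yellow cheese, 110 mm across, 60 mm high, far side of the table; origin under its middle
- jar: bystander: glass jar with a steel lid, 70 mm across, 100 mm high, right of the stand; origin under its middle
- bowl: bystander: white bowl, 90 mm across, 40 mm high; origin under its middle
- cup: bystander: steel cup, 64 mm across, 70 mm high; origin under its middle
- spreader: bystander: flat spreader with a black handle, 200 mm long, lying at the far side; origin under its middle

How it is judged:
By the outcome, as a careful person would: the job done as asked, in the order asked, and still so for the second after the job is handed in, while the arm keeps its last pose, push and grip.
It also fails if it takes over 45 s, if anything falls off the work surface, if the arm or the gripper's body presses on something with over 40 N, if the wrist force passes 120 N, or if a joint passes its speed limit or range.

### The arm

A 6-joint arm with a two-finger parallel gripper is mounted at the origin on the work surface. World frame = base frame: x ahead of the robot, y to its left, z up, the work surface at z = 0. Lengths are in mm, angles in rad, forces in N, time in s.
With the tool pointing down it reaches from about 350 to 775 mm from the base axis. Payload 7.3 kg.
Tool frame: the origin (TCP) lies on the centre line of the jaws, within the pads' length; the fingertips stand 22 mm ahead of it and the grasp point (between the pads) lies 3 mm ahead of it; z points along the fingers, y is the direction in which the jaws open and shut (so a half turn about z gives the same grasp; the last joint's range is limited). The gripper opens to 92 mm and grips with 3 to 60 N. Pads are 19 mm wide; open, the fingers measure 130 mm over their backs; the gripper's body (75 mm by 190 mm) begins 47 mm behind the grasp point.
Start: joints at [-1.254, 0.342, 1.524, -0, 1.275, -0.146], TCP at [234.413, -469.78, 248.741] pointing down, gripper open.
Joint ranges: [-2.53, 2.53], [-0.77, 2.02], [0.04, 2.7], [-1, 4.14], [0.28, 2.66], [-3.11, 3.11]. Speed limits (rad/s): [2.57, 2.57, 3.14, 3.14, 3.14, 3.14].

### API

Orientations are given as [roll, pitch, yaw] about the fixed x, y, z axes, in that order (R = Rz(yaw) Ry(pitch) Rx(roll)).
In Python, from plant import get_obs, capture, close_job gives the robot as it stands.
- The arm moves only by the tool carry_out, never from a script. Its arguments are lists of equal length, an entry for each row: "xyz": the shift along the tool's x, y, z scaled (see below), a list of three; "dr": the turn, a rotation vector about the tool's x, y, z scaled (see below), a list of three. A call has 1 to 8 rows; each row shifts and turns the commanded pose from where the row before left it, along the tool's axes as they then stand; what a row does not reach is not made up. The controller multiplies each number of a shift by 0.06 m and each number of a turn by 8 degrees. A row lasts 1/8 s, in which the tool goes at most 62.5 mm and 10.7 degrees, less where a joint would pass 70% of its speed; a pose out of reach is approached as far as the arm can. A call with a number of a shift or a turn outside -1 to 1 is refused whole. A call with a gripper value outside its range is refused whole. "gripper" is the gripper's target within -1 to 1 (fully open at 1, half-way at 0, shut at -1), set as the call begins (left out, the last holds). The fingers move at their own pace and stop on an object; the grip force is fixed at half the most. Time passes only in rows, so rows that do not move let the fingers close. It gives the time, the measured TCP pose, the force and the opening at its end, in the units of the state.
- get_obs(): the state, without advancing time (a new reading comes with each control period).
- capture(name): name is "scene" or "top" or "wrist"; returns a dict with "image" (480x640x3 uint8, blue, green, red), "fx", "fy", "cx", "cy" (pixels), "pose" (4x4, takes a point from camera to world coordinates). Camera axes: x right, y up, looking along -z (the intrinsics and any distortion apply to the point x, -y, -z); pixel columns grow to the right and rows downward; lengths in mm; the calibration is good to about 2 mm. A picture is of the moment at which its call begins. There is no depth.
- close_job(): hands the job in, once; it reports no verdict.
The state is a dict: "time": time; "joint_positions": joint angles; "dq": joint speeds; "tau": joint torques, N m; "tool_pos": TCP position; "tcp_rot": TCP orientation; "contact_force": force on the tool from outside, world axes, zero at the start; "moment": the same for the moment, N m; "grip_width": finger opening in mm.
Only numpy, scipy, OpenCV 4.12 (cv2) and the standard library are available. Lean on these libraries where they do the work, as an engineer would, in place of code of your own. Each camera call takes 0.05 s, during which the arm holds its last target.

## Working session

There is one attempt and no reset: what is moved stays moved. The work goes in short steps, Python scripts to look and compute and a tool call to move; the robot and the scene stay as the last step left them, time stands still between calls to the robot, and variables do not carry over. Pictures are saved under pics/ and viewed, and the job is handed in when it is done.

Besides the shell and the picture viewer there is one more tool, called as a command line: name --argument value ..., lists and objects as JSON in quotes. carry_out: Moves the arm, as the interface text tells. Shifts and turns lie within -1 to 1; 1 stands for 0.06 m of shift or 8 degrees of turn. Its arguments: {"type":"object","properties":{"xyz":{"type":"array"},"dr":{"type":"array"},"gripper":{"type":"number"}},"required":["xyz","dr"]}

```bash
mkdir -p pics; ls; python3 - <<'E'
from plant import *
import cv2
o=get_obs(); print(o)
for n in("scene","top","wrist"):
    c=capture(n); cv2.imwrite(f"pics/{n}0.png",c["image"]); print(n,{k:(v.tolist() if hasattr(v,'tolist') else v) for k,v in c.items() if k!="image"})
E
```

```text
pics
{'time': 0.0, 'joint_positions': array([-1.25399371e+00,  3.42692689e-01,  1.52499444e+00, -3.91870042e-06,
        1.27540852e+00, -1.46000250e-01]), 'dq': array([-0.00160251,  0.00082335,  0.00100152,  0.00049099,  0.00186652,
        0.0018734 ]), 'tau': array([ 1.97278525e-03, -4.31242919e+01, -2.44212663e+01,  7.19079142e-02,
        5.60267537e-02, -1.26455443e-04]), 'tool_pos': array([ 234.29341886, -469.40996868,  248.06841   ]), 'tcp_rot': array([-3.14010511e+00, -2.14950951e-04,  4.62803849e-01]), 'contact_force': array([ 0.56017835, -0.29671811, -0.48366105]), 'moment': array([ 0.01357711, -0.00963101, -0.0164019 ]), 'grip_width': 91.9304686908354}
scene {'fx': 460.57627504770215, 'fy': 460.57627504770215, 'cx': 329.9093796511621, 'cy': 240.45323789433158, 'pose': [[0.6597796374900933, -0.5245917598485528, 0.538046759540878, 1196.5075383269302], [0.7514022681722031, 0.4693640171295842, -0.4637801750933818, -624.2277266855532], [-0.009244530226554916, 0.7102822712999232, 0.7038562592873012, 922.6466832945941], [0.0, 0.0, 0.0, 1.0]]}
top {'fx': 499.4040722958404, 'fy': 499.4040722958404, 'cx': 313.7958538521043, 'cy': 239.37007252741023, 'pose': [[-0.02258965962263687, 0.9987968757260529, -0.043525949938044324, 488.23050879636], [-0.9991509986543855, -0.024055187957648064, -0.033445923821392824, -90.25257161137023], [-0.03445270912537356, 0.04273346431308784, 0.9984922943426877, 1075.171670698509], [0.0, 0.0, 0.0, 1.0]]}
wrist {'fx': 371.8580812495545, 'fy': 371.8580812495545, 'cx': 323.84563970813326, 'cy': 239.6696175473296, 'pose': [[0.4466845845965049, 0.8658352425670486, 0.22539346621565198, 293.7263525874966], [-0.8946911584490399, 0.43249804973568, 0.11168333791549391, -440.14220646364697], [-0.000782864586675017, -0.2515447667984599, 0.9678453478832998, 384.03164741730575], [0.0, 0.0, 0.0, 1.0]]}
```

View pics/scene0.png

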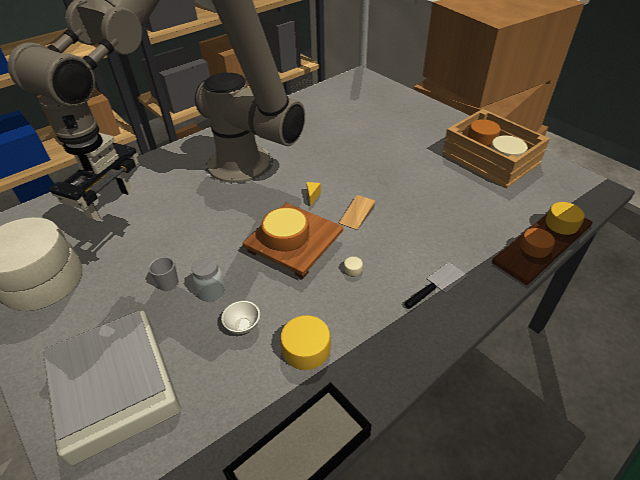

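View pics/top0.png

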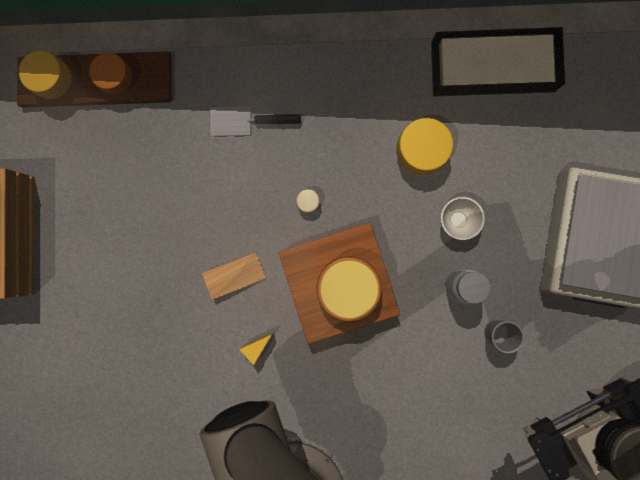

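The top view shows the stand centred near (340,285) and the wedge near (234,276), left of the stand's far-left corner at (280,250). Next I'll enlarge both.

```bash
python3 - <<'E'
import cv2
a=cv2.imread("pics/top0.png")[215:355,190:410]
cv2.imwrite("pics/top0c.png",cv2.resize(a,None,fx=3.6,fy=3.6,interpolation=cv2.INTER_CUBIC))
a=cv2.imread("pics/scene0.png")[170:290,235:395]
cv2.imwrite("pics/scene0c.png",cv2.resize(a,None,fx=5,fy=5,interpolation=cv2.INTER_CUBIC))
E
```

```text
(no output)
```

View pics/top0c.png

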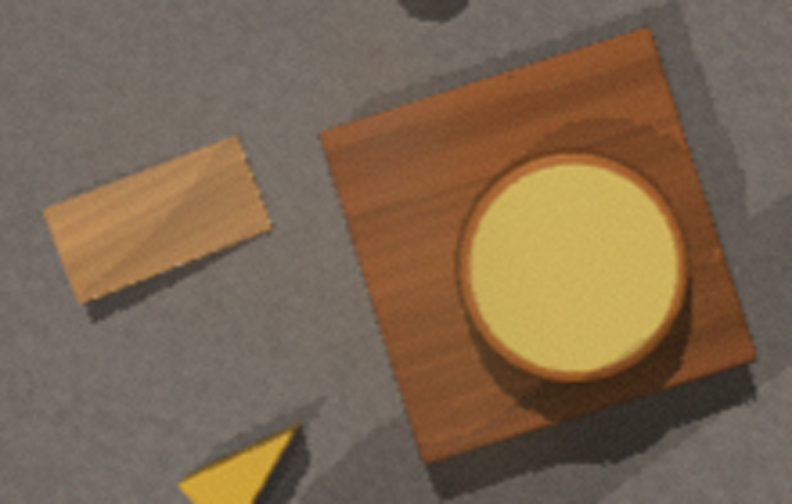

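View pics/scene0c.png

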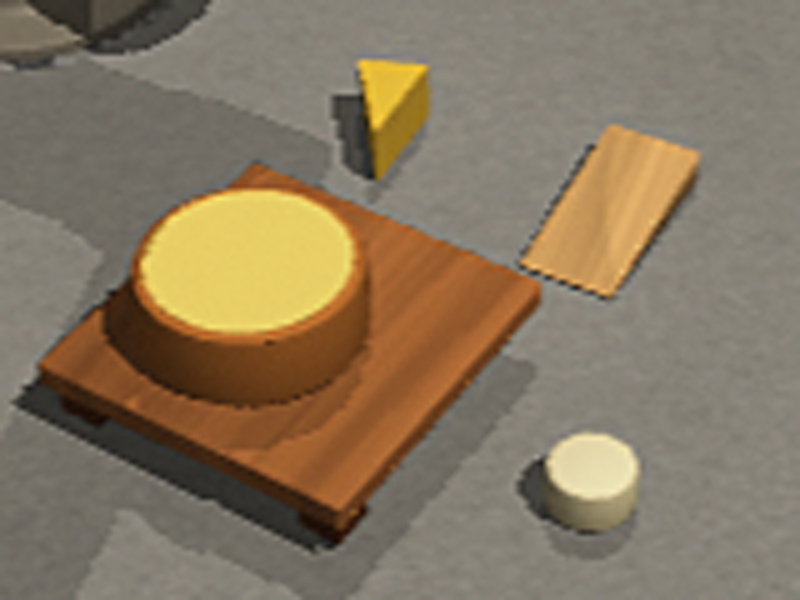

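```bash
cat > h.py <<'E'
import numpy as np
from plant import *
T=dict(fx=499.4040722958404,fy=499.4040722958404,cx=313.7958538521043,cy=239.37007252741023,pose=np.array([[-0.02258965962263687,0.9987968757260529,-0.043525949938044324,488.23050879636],[-0.9991509986543855,-0.024055187957648064,-0.033445923821392824,-90.25257161137023],[-0.03445270912537356,0.04273346431308784,0.9984922943426877,1075.171670698509],[0,0,0,1.]]))
S=dict(fx=460.57627504770215,fy=460.57627504770215,cx=329.9093796511621,cy=240.45323789433158,pose=np.array([[0.6597796374900933,-0.5245917598485528,0.538046759540878,1196.5075383269302],[0.7514022681722031,0.4693640171295842,-0.4637801750933818,-624.2277266855532],[-0.009244530226554916,0.7102822712999232,0.7038562592873012,922.6466832945941],[0,0,0,1.]]))
def ray(c,u,v,z):
    d=c["pose"][:3,:3]@np.array([(u-c["cx"])/c["fx"],-(v-c["cy"])/c["fy"],-1]); o=c["pose"][:3,3]
    return o+d*(z-o[2])/d[2]
def proj(c,p):
    q=c["pose"][:3,:3].T@(np.asarray(p)-c["pose"][:3,3]); return c["cx"]+c["fx"]*q[0]/-q[2], c["cy"]-c["fy"]*q[1]/-q[2]
E
python3 - <<'E'
from h import *
np.set_printoptions(precision=1,suppress=True)
t=lambda u,v,z:ray(T,190+u/3.6-.36,215+v/3.6-.36,z)
s=lambda u,v,z:ray(S,235+u/5-.4,170+v/5-.4,z)
D=[t(*a,48) for a in((320,133),(650,27),(757,358),(425,463))]
print("deck",D,np.mean(D,0)); 
for i in range(4):
    e=D[i]-D[i-1];print(np.linalg.norm(e),np.degrees(np.arctan2(e[1],e[0])))
W=[t(43,210,23),t(82,302,23),t(238,137,3),t(272,230,3)]
print("wedge",W); a=(W[0]+W[1])/2;b=(W[2]+W[3])/2; print(a,b,np.linalg.norm((b-a)[:2]),np.degrees(np.arctan2(*(b-a)[1::-1])))
print("scene deck", s(262,160,48),s(541,287,48),s(335,512,48),s(40,368,48))
print("scene wedge",s(612,125,23),s(700,155,23),s(520,265,3),s(612,297,3))
E
```

```text
deck [array([509.5,  17.5,  48. ]), array([ 565.6, -172.6,   48. ]), array([ 376.7, -227.7,   48. ]), array([321. , -38.6,  48. ])] [ 443.2 -105.3   48. ]
196.7265852184963 16.56131591549374
198.17870742745964 -73.55685984411147
196.85962332711236 -163.74054261183363
197.14188748881475 106.4046473898026
wedge [array([468.5, 184.6,  23. ]), array([414.1, 162.2,  23. ]), array([509.2,  71.5,   3. ]), array([453.2,  52.1,   3. ])]
[441.3 173.4  23. ] [481.2  61.8   3. ] 118.52657113070369 -70.32165574245096
scene deck [320.9 -34.8  48. ] [511.9  13.8  48. ] [ 565.3 -175.9   48. ] [ 379.3 -229.8   48. ]
scene wedge [413.6 163.3  23. ] [470.1 183.1  23. ] [454.4  50.3   3. ] [510.5  71.7   3. ]
```

The two cameras agree. The stand's centre is about (443,-105) with yaw 16.4°, which puts the short foot at about (498,-6). The wedge's thick end is at about (441.5,173.5), heading −70°. I'll use a helper to work out the rows.

```bash
cat >> h.py <<'E'
from scipy.spatial.transform import Rotation as Ro
def plan(tx,ty,tz,yawdeg,n,p=None,y0=None):
    o=get_obs(); p=np.array(o["tool_pos"]) if p is None else np.array(p,float); y0=o["tcp_rot"][2] if y0 is None else np.radians(y0)
    d=(np.array([tx,ty,tz])-p)/n; dy=(np.radians(yawdeg)-y0)/n
    X=[]
    for i in range(n):
        y=y0+i*dy; R=Ro.from_euler('xyz',[np.pi,0,y]).as_matrix()
        X.append((R.T@d/60).round(2).tolist())
    print("xyz",X,"drz",round(-np.degrees(dy)/8,3))
def st():
    o=get_obs(); print(round(o["time"],2),np.round(o["tool_pos"],1),np.round(np.degrees(o["tcp_rot"]),1),np.round(o["contact_force"],1),round(o["grip_width"],1))
E
python3 - <<'E'
from h import *
plan(470,-100,250,60,8)
plan(428,221,200,107,8,p=(470,-100,250),y0=60)
E
```

```text
xyz [[0.78, -0.47, -0.0], [0.82, -0.41, -0.0], [0.84, -0.35, -0.0], [0.87, -0.29, -0.0], [0.89, -0.22, -0.0], [0.9, -0.16, -0.0], [0.91, -0.09, -0.0], [0.91, -0.03, -0.0]] drz -0.523
xyz [[0.54, -0.41, 0.1], [0.57, -0.35, 0.1], [0.61, -0.29, 0.1], [0.63, -0.23, 0.1], [0.65, -0.16, 0.1], [0.67, -0.09, 0.1], [0.67, -0.03, 0.1], [0.67, 0.04, 0.1]] drz -0.734
```

carry_out --xyz '[[0.78,-0.47,0],[0.82,-0.41,0],[0.84,-0.35,0],[0.87,-0.29,0],[0.89,-0.22,0],[0.9,-0.16,0],[0.91,-0.09,0],[0.91,-0.03,0]]' --dr '[[0,0,-0.52],[0,0,-0.52],[0,0,-0.52],[0,0,-0.52],[0,0,-0.52],[0,0,-0.52],[0,0,-0.52],[0,0,-0.52]]' --gripper -0.57

```text
time: 1.15
tool_pos: [471.8, -98.8, 248.7]
tcp_rot: [3.141, 0.0, 1.046]
contact_force: [1.1, -0.4, -0.5]
grip_width: 20.4
```

carry_out --xyz '[[0.54,-0.41,0.1],[0.57,-0.35,0.1],[0.61,-0.29,0.1],[0.63,-0.23,0.1],[0.65,-0.16,0.1],[0.67,-0.09,0.1],[0.67,-0.03,0.1],[0.67,0.04,0.1]]' --dr '[[0,0,-0.73],[0,0,-0.73],[0,0,-0.73],[0,0,-0.73],[0,0,-0.73],[0,0,-0.73],[0,0,-0.73],[0,0,-0.73]]'

```text
time: 2.15
tool_pos: [430.8, 221.1, 200.4]
tcp_rot: [-3.141, 0.0, 1.863]
contact_force: [0.9, 0.2, 0.4]
grip_width: 19.6
```

```bash
python3 - <<'E'
from h import *
st(); plan(428,221,30,107,6)
E
```

```text
2.15 [430.8 221.1 200.4] [-180.     0.   106.7] [0.9 0.2 0.4] 19.6
xyz [[0.0, -0.01, 0.47], [0.0, -0.01, 0.47], [0.0, -0.01, 0.47], [0.0, -0.01, 0.47], [0.0, -0.01, 0.47], [0.0, -0.01, 0.47]] drz -0.006
```

carry_out --xyz '[[0,-0.01,0.47],[0,-0.01,0.47],[0,-0.01,0.47],[0,-0.01,0.47],[0,-0.01,0.47],[0,0,0.47],[0,0,0]]' --dr '[[0,0,-0.04],[0,0,0],[0,0,0],[0,0,0],[0,0,0],[0,0,0],[0,0,0]]'

```text
time: 3.02
tool_pos: [426.9, 218.5, 29.9]
tcp_rot: [-3.137, 0.0, 1.865]
contact_force: [0.5, 0.1, -0.5]
grip_width: 19.6
```

```bash
python3 - <<'E'
from h import *
import cv2
c=capture("top"); a=c["image"][180:340,150:370]
cv2.imwrite("pics/top1.png",cv2.resize(a,None,fx=3.6,fy=3.6,interpolation=cv2.INTER_CUBIC))
c=capture("wrist"); cv2.imwrite("pics/w1.png",c["image"])
st()
o=get_obs(); d=np.array([.292,-.956]); f=np.array([497.7,-6.3]); r=f-o["tool_pos"][:2]; print("dist",r@d,"lat",r@[.956,.292])
E
```

```text
3.12 [428.6 219.1  31.9] [180.    0.  106.8] [-0.9 -0.5  1. ] 19.6
dist 235.65027390941856 lat 0.2915872217212908
```

View pics/top1.png

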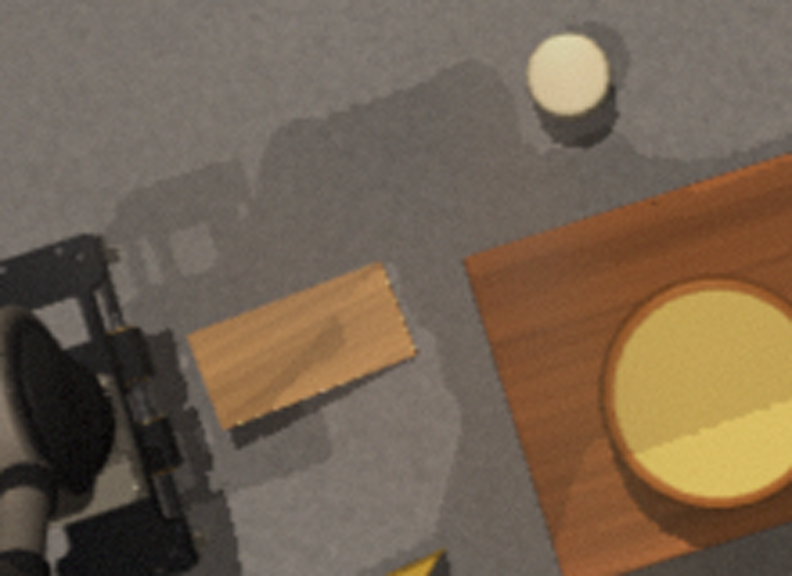

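View pics/w1.png

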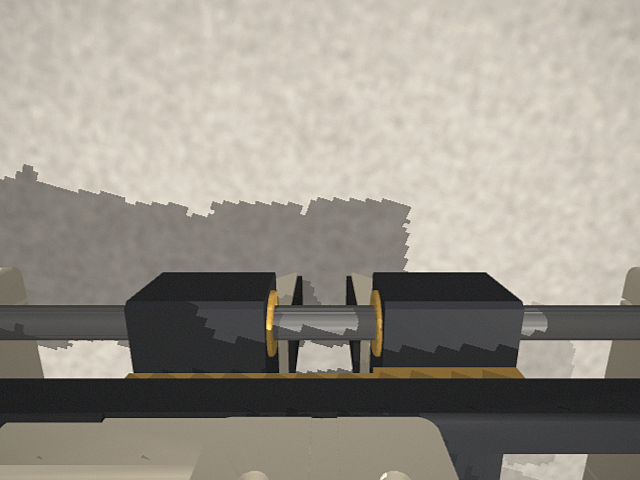

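Gripper is behind the thick end and roughly centred (clear of the wedge at crop x≈190–230). Pushing along tool −x now.

carry_out --xyz '[[-0.2,0,0],[-0.2,0,0],[-0.15,0,0],[-0.12,0,0],[-0.12,0,0],[-0.15,0,0],[-0.15,0,0],[-0.15,0,0]]' --dr '[[0,0,0],[0,0,0],[0,0,0],[0,0,0],[0,0,0],[0,0,0],[0,0,0],[0,0,0]]'

```text
time: 4.12
tool_pos: [450.0, 147.2, 31.5]
tcp_rot: [-3.141, 0.0, 1.865]
contact_force: [-1.5, 2.0, 1.0]
grip_width: 19.7
```

```bash
python3 - <<'E'
from h import *
import cv2
c=capture("top"); a=c["image"][180:340,150:370]
cv2.imwrite("pics/top2.png",cv2.resize(a,None,fx=3.6,fy=3.6,interpolation=cv2.INTER_CUBIC))
c=capture("scene"); a=c["image"][170:290,255:415]
cv2.imwrite("pics/s2.png",cv2.resize(a,None,fx=5,fy=5,interpolation=cv2.INTER_CUBIC))
st()
o=get_obs(); d=np.array([.292,-.956]); f=np.array([497.7,-6.3]); r=f-o["tool_pos"][:2]; print("dist",r@d,"lat",r@[.956,.292])
E
```

```text
4.22 [450.2 146.8  31.4] [-180.     0.   106.8] [0.1 0.1 0.9] 19.7
dist 160.2393553184468 lat 0.7485504521810938
```

View pics/top2.png

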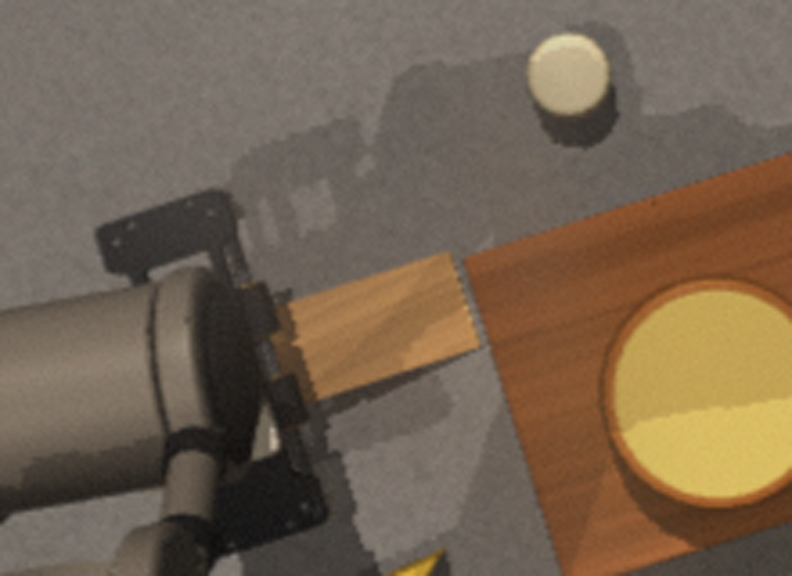

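View pics/s2.png

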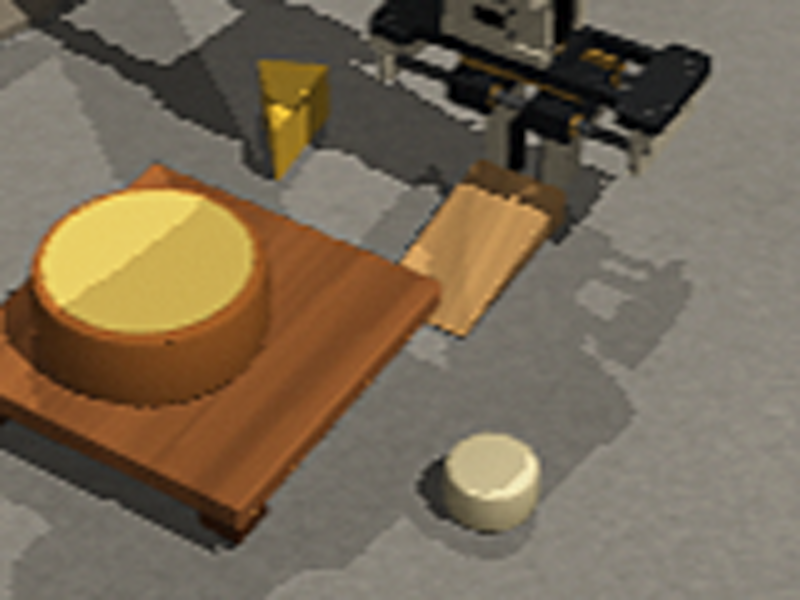

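```bash
python3 - <<'E'
from h import *
t=lambda u,v,z:ray(T,150+u/3.6-.36,180+v/3.6-.36,z)
a=t(451,253,3);b=t(482,346,3);m=(a+b)/2;print(a,b,m); n=(a-b)[:2];print(np.degrees(np.arctan2(n[1],n[0]))-90)
d=np.array([.292,-.956]); f=np.array([497.7,-6.3]); r=f-m[:2]; print(r@d,r@[.956,.292])
E
```

```text
[514.2511903   29.94360391   3.        ] [458.33869469  12.46068739   3.        ] [486.29494249  21.20214565   3.        ]
-72.63639589226332
29.622328033704296 2.87260844714239
```

The wedge is aligned, with its thin end about 30 mm short of the foot and 3 mm off laterally. Expected remaining push is 47 to 83 mm, so I'll do 40 mm and then small steps.

carry_out --xyz '[[-0.13,0,0],[-0.13,0,0],[-0.13,0,0],[-0.13,0,0],[-0.13,0,0]]' --dr '[[0,0,0],[0,0,0],[0,0,0],[0,0,0],[0,0,0]]'

```text
time: 4.85
tool_pos: [461.3, 109.9, 31.5]
tcp_rot: [-3.141, 0.0, 1.865]
contact_force: [-0.6, 0.5, -0.2]
grip_width: 19.7
```

carry_out --xyz '[[-0.05,0,0]]' --dr '[[0,0,0]]'

```text
time: 4.97
tool_pos: [462.2, 107.0, 31.5]
tcp_rot: [3.142, 0.0, 1.864]
contact_force: [-1.2, 1.0, -0.5]
grip_width: 20.0
```

carry_out --xyz '[[-0.05,0,0]]' --dr '[[0,0,0]]'

```text
time: 5.1
tool_pos: [462.9, 104.5, 31.5]
tcp_rot: [-3.142, 0.0, 1.865]
contact_force: [-0.8, 1.4, 0.8]
grip_width: 19.8
```

carry_out --xyz '[[-0.04,0,0]]' --dr '[[0,0,0]]'

```text
time: 5.22
tool_pos: [463.6, 102.3, 31.5]
tcp_rot: [-3.142, 0.0, 1.865]
contact_force: [0.0, 0.6, -0.5]
grip_width: 19.8
```

carry_out --xyz '[[-0.04,0,0]]' --dr '[[0,0,0]]'

```text
time: 5.35
tool_pos: [464.3, 100.1, 31.5]
tcp_rot: [-3.142, 0.0, 1.865]
contact_force: [-1.4, 0.6, -0.2]
grip_width: 20.1
```

carry_out --xyz '[[-0.04,0,0]]' --dr '[[0,0,0]]'

```text
time: 5.48
tool_pos: [465.0, 97.8, 31.5]
tcp_rot: [3.142, 0.0, 1.865]
contact_force: [-0.3, 0.2, 0.1]
grip_width: 19.7
```

carry_out --xyz '[[-0.04,0,0]]' --dr '[[0,0,0]]'

```text
time: 5.6
tool_pos: [465.7, 95.4, 31.5]
tcp_rot: [-3.142, 0.0, 1.865]
contact_force: [0.3, -0.2, -0.4]
grip_width: 19.8
```

carry_out --xyz '[[-0.04,0,0]]' --dr '[[0,0,0]]'

```text
time: 5.72
tool_pos: [466.4, 93.1, 31.5]
tcp_rot: [3.142, 0.0, 1.865]
contact_force: [-0.3, 0.5, -0.5]
grip_width: 19.5
```

carry_out --xyz '[[-0.04,0,0]]' --dr '[[0,0,0]]'

```text
time: 5.85
tool_pos: [467.1, 90.8, 31.5]
tcp_rot: [-3.142, 0.0, 1.865]
contact_force: [-0.4, 1.2, -0.0]
grip_width: 19.6
```

carry_out --xyz '[[-0.04,0,0]]' --dr '[[0,0,0]]'

```text
time: 5.98
tool_pos: [467.8, 88.5, 31.5]
tcp_rot: [-3.142, 0.0, 1.865]
contact_force: [0.1, -0.3, -0.2]
grip_width: 19.7
```

carry_out --xyz '[[-0.04,0,0]]' --dr '[[0,0,0]]'

```text
time: 6.1
tool_pos: [468.5, 86.2, 31.5]
tcp_rot: [-3.142, 0.0, 1.865]
contact_force: [-0.1, 0.7, -0.7]
grip_width: 20.0
```

carry_out --xyz '[[-0.04,0,0]]' --dr '[[0,0,0]]'

```text
time: 6.22
tool_pos: [469.2, 83.9, 31.5]
tcp_rot: [3.142, 0.0, 1.865]
contact_force: [0.5, 0.7, -1.0]
grip_width: 20.0
```

carry_out --xyz '[[-0.04,0,0]]' --dr '[[0,0,0]]'

```text
time: 6.35
tool_pos: [469.9, 81.6, 31.5]
tcp_rot: [-3.142, 0.0, 1.865]
contact_force: [-0.7, 0.3, -1.6]
grip_width: 19.6
```

carry_out --xyz '[[-0.04,0,0]]' --dr '[[0,0,0]]'

```text
time: 6.48
tool_pos: [470.6, 79.3, 31.5]
tcp_rot: [3.142, 0.0, 1.865]
contact_force: [-0.6, 0.9, -0.3]
grip_width: 19.8
```

```bash
python3 - <<'E'
from h import *
import cv2
c=capture("top"); a=c["image"][180:340,150:370]
cv2.imwrite("pics/top3.png",cv2.resize(a,None,fx=3.6,fy=3.6,interpolation=cv2.INTER_CUBIC))
c=capture("scene"); a=c["image"][190:290,255:388]
cv2.imwrite("pics/s3.png",cv2.resize(a,None,fx=6,fy=6,interpolation=cv2.INTER_CUBIC))
st()
E
```

```text
6.58 [470.7  79.2  31.5] [180.    0.  106.8] [-0.4  0.5 -0.5] 19.6
```

View pics/top3.png

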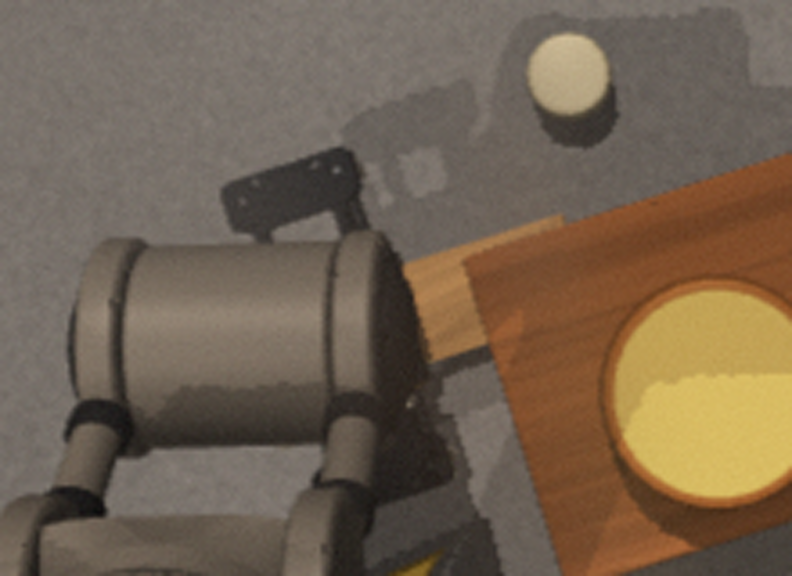

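View pics/s3.png

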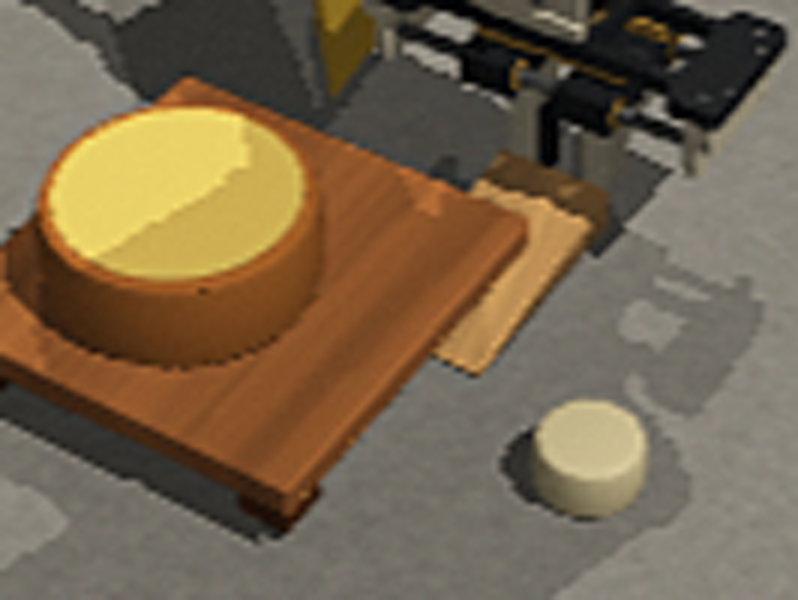

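The wedge is under the corner, and the deck corner hasn't moved from (467,260). There's no contact rise yet, so I'll keep going.

carry_out --xyz '[[-0.03,0,0]]' --dr '[[0,0,0]]'

```text
time: 6.7
tool_pos: [471.1, 77.8, 31.5]
tcp_rot: [-3.142, 0.0, 1.865]
contact_force: [-1.0, 1.1, -0.0]
grip_width: 19.6
```

carry_out --xyz '[[-0.03,0,0]]' --dr '[[0,0,0]]'

```text
time: 6.82
tool_pos: [471.4, 76.2, 31.5]
tcp_rot: [-3.141, -0.0, 1.865]
contact_force: [-1.5, 4.9, 1.7]
grip_width: 19.5
```

carry_out --xyz '[[-0.03,0,0]]' --dr '[[0,0,0]]'

```text
time: 6.95
tool_pos: [471.6, 75.1, 31.5]
tcp_rot: [-3.141, -0.002, 1.864]
contact_force: [-1.0, 9.7, 1.7]
grip_width: 19.7
```

A clear rise: 4.9 N, then 9.7 N. I'll stop and check it at rest.

carry_out --xyz '[[0,0,0]]' --dr '[[0,0,0]]'

```text
time: 7.08
tool_pos: [471.7, 75.1, 31.5]
tcp_rot: [-3.141, -0.001, 1.864]
contact_force: [-1.6, 7.3, 2.2]
grip_width: 20.0
```

```bash
python3 - <<'E'
from h import *
import cv2
c=capture("top"); cv2.imwrite("pics/top4f.png",c["image"]); a=c["image"][180:340,150:370]
cv2.imwrite("pics/top4.png",cv2.resize(a,None,fx=3.6,fy=3.6,interpolation=cv2.INTER_CUBIC))
c=capture("scene"); cv2.imwrite("pics/s4f.png",c["image"])
st()
A=cv2.imread("pics/scene0.png",0).astype(np.float32)
B=cv2.cvtColor(c["image"],cv2.COLOR_BGR2GRAY).astype(np.float32)
A0=cv2.imread("pics/top0.png",0).astype(np.float32);B0=cv2.imread("pics/top4f.png",0).astype(np.float32)
# lateral template shift of deck patches
def shift(a,b,x,y,w,h):
    p=a[y:y+h,x:x+w]; q=b[y-6:y+h+6,x-6:x+w+6]
    r=cv2.matchTemplate(q,p,cv2.TM_CCOEFF_NORMED); j=np.unravel_index(r.argmax(),r.shape); 
    return j[1]-6,j[0]-6,r.max()
print("scene far-right corner",shift(A,B,285,255,30,30),"cornerL",shift(A,B,325,220,22,22))
print("top far right",shift(A0,B0,360,215,25,25),"near right",shift(A0,B0,385,305,25,25))
E
```

```text
7.17 [471.6  75.1  31.5] [-1.800e+02 -1.000e-01  1.068e+02] [-2.   5.6  1.2] 19.6
scene far-right corner (np.int64(0), np.int64(0), np.float32(0.94379145)) cornerL (np.int64(-2), np.int64(2), np.float32(0.5565064))
top far right (np.int64(-6), np.int64(3), np.float32(0.6138802)) near right (np.int64(0), np.int64(0), np.float32(0.9425707))
```

View pics/top4.png

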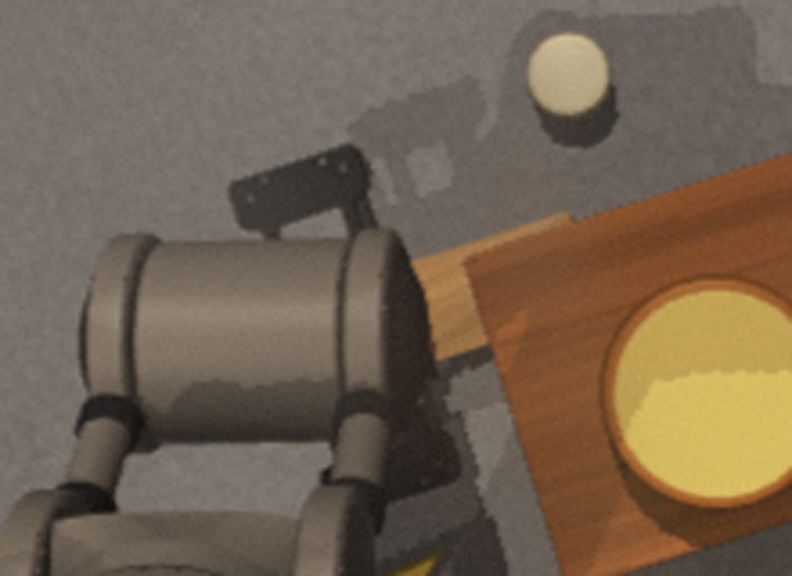

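Contact is at about y=77 with about 6 N held preload, and the stand hasn't visibly shifted. Now retracting along +x, lifting and closing the fingers.

carry_out --xyz '[[0.2,0,0],[0.3,0,0],[0.3,0,0],[0,0,-0.7],[0,0,-0.7],[0,0,0]]' --dr '[[0,0,0],[0,0,0],[0,0,0],[0,0,0],[0,0,0],[0,0,0]]'

```text
time: 7.92
tool_pos: [459.7, 121.3, 118.2]
tcp_rot: [3.135, 0.001, 1.866]
contact_force: [0.4, -0.9, -0.1]
grip_width: 19.6
```

carry_out --xyz '[[0,0,0],[0,0,0],[0,0,0]]' --dr '[[0,0,0],[0,0,0],[0,0,0]]' --gripper -1

```text
time: 8.3
tool_pos: [457.7, 120.2, 114.6]
tcp_rot: [-3.14, -0.0, 1.865]
contact_force: [0.8, 0.3, -0.0]
grip_width: 0.3
```

```bash
python3 - <<'E'
from h import *
import cv2
c=capture("scene"); cv2.imwrite("pics/s5f.png",c["image"]); a=c["image"][190:290,255:388]
cv2.imwrite("pics/s5.png",cv2.resize(a,None,fx=6,fy=6,interpolation=cv2.INTER_CUBIC))
c=capture("top"); cv2.imwrite("pics/top5f.png",c["image"]); a=c["image"][180:340,150:370]
cv2.imwrite("pics/top5.png",cv2.resize(a,None,fx=3.6,fy=3.6,interpolation=cv2.INTER_CUBIC))
st(); plan(497.5,-6,85,106.8,5)
E
```

```text
8.4 [457.9 120.2 114.9] [-179.9   -0.   106.8] [ 0.3  0.1 -0.2] 0.3
xyz [[-0.44, 0.0, 0.1], [-0.44, 0.0, 0.1], [-0.44, 0.0, 0.1], [-0.44, 0.0, 0.1], [-0.44, 0.0, 0.1]] drz 0.001
```

View pics/top5.png

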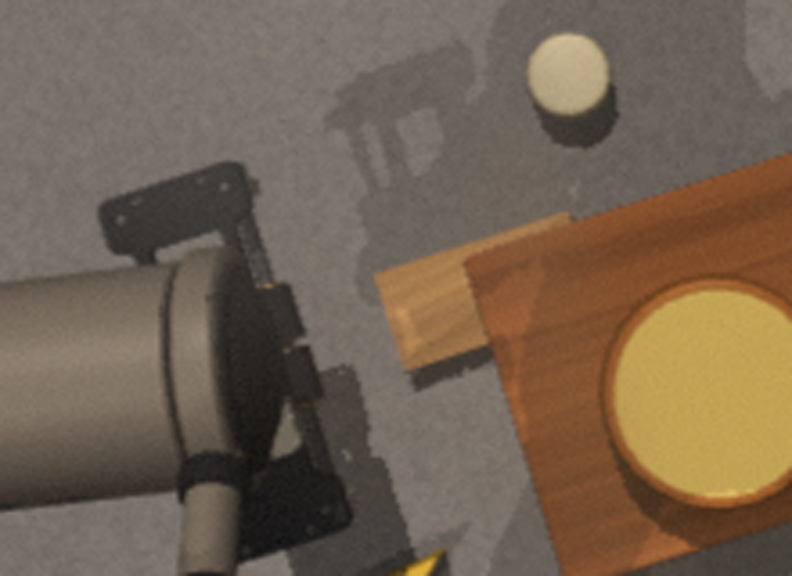

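View pics/s5.png

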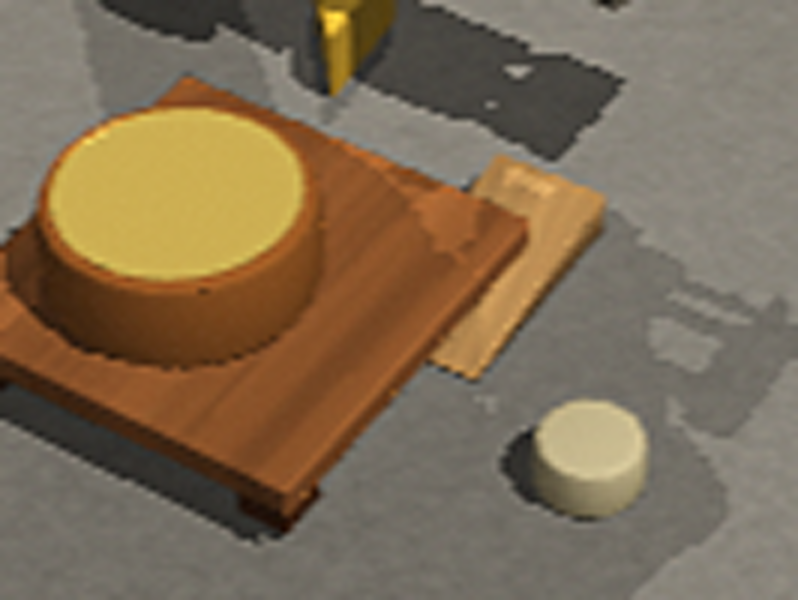

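The wedge stayed put when released (thick end at crop (375,270)–(405,372)), and the deck corner is unchanged. Next, over the corner.

carry_out --xyz '[[-0.44,0,0.08],[-0.44,0,0.08],[-0.44,0,0.08],[-0.44,0,0.08],[-0.44,0,0.08],[0,0,0],[0,0,0]]' --dr '[[0,0,0],[0,0,0],[0,0,0],[0,0,0],[0,0,0],[0,0,0],[0,0,0]]'

```text
time: 9.28
tool_pos: [496.0, -5.7, 91.3]
tcp_rot: [-3.141, -0.001, 1.864]
contact_force: [-0.3, 0.4, -0.4]
grip_width: 0.5
```

carry_out --xyz '[[0,0,0.1],[0,0,0.06],[0,0,0]]' --dr '[[0,0,0],[0,0,0],[0,0,0]]'

```text
time: 9.65
tool_pos: [496.1, -5.7, 81.5]
tcp_rot: [-3.141, -0.0, 1.865]
contact_force: [0.4, 0.4, -0.5]
grip_width: 0.6
```

```bash
python3 - <<'E'
from h import *
import cv2
c=capture("scene"); a=c["image"][170:270,255:388]
cv2.imwrite("pics/s6.png",cv2.resize(a,None,fx=6,fy=6,interpolation=cv2.INTER_CUBIC))
st()
E
```

```text
9.7 [496.3  -5.8  81.8] [-180.    -0.   106.9] [-0.   0.8 -0. ] 0.5
```

View pics/s6.png

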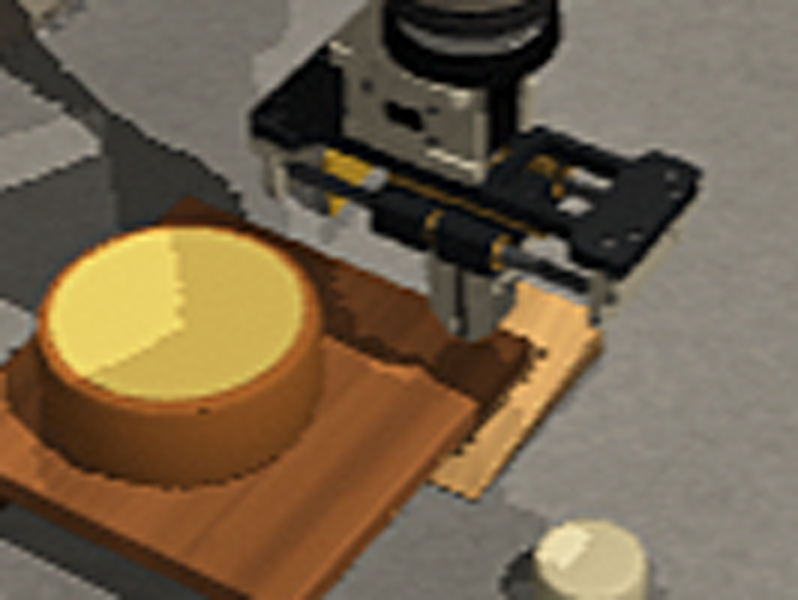

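The fingertips are over the corner. Lowering until they press.

carry_out --xyz '[[0.02,0,0.08],[0,0,0.06],[0,0,0.02]]' --dr '[[0,0,0],[0,0,0],[0,0,0]]'

```text
time: 10.07
tool_pos: [495.9, -5.0, 72.0]
tcp_rot: [-3.141, -0.0, 1.865]
contact_force: [0.6, -0.3, 0.3]
grip_width: 0.6
```

carry_out --xyz '[[0,0,0.02]]' --dr '[[0,0,0]]'

```text
time: 10.2
tool_pos: [496.1, -5.0, 71.0]
tcp_rot: [-3.142, 0.0, 1.865]
contact_force: [-0.9, -0.9, -0.3]
grip_width: 0.4
```

carry_out --xyz '[[0,0,0.02]]' --dr '[[0,0,0]]'

```text
time: 10.32
tool_pos: [496.2, -5.0, 70.1]
tcp_rot: [3.141, 0.0, 1.865]
contact_force: [-2.7, 0.2, 11.4]
grip_width: 0.7
```

carry_out --xyz '[[0,0,0],[0,0,0]]' --dr '[[0,0,0],[0,0,0]]'

```text
time: 10.58
tool_pos: [496.2, -5.0, 70.2]
tcp_rot: [3.141, 0.0, 1.865]
contact_force: [-1.8, 0.4, 6.2]
grip_width: 0.3
```

carry_out --xyz '[[0,0,0.01],[0,0,0]]' --dr '[[0,0,0],[0,0,0]]'

```text
time: 10.82
tool_pos: [496.2, -5.0, 70.2]
tcp_rot: [3.141, 0.0, 1.865]
contact_force: [-2.5, 1.2, 10.7]
grip_width: 0.4
```

The height stays at 70.2 (deck top about 48.2) while the force rises, so it's firm and level. A bit more force.

carry_out --xyz '[[0,0,0.01],[0,0,0.005],[0,0,0],[0,0,0]]' --dr '[[0,0,0],[0,0,0],[0,0,0],[0,0,0]]'

```text
time: 11.32
tool_pos: [496.2, -5.0, 70.0]
tcp_rot: [3.141, 0.001, 1.865]
contact_force: [-5.8, 0.1, 18.3]
grip_width: 0.5
```

carry_out --xyz '[[0,0,0],[0,0,0],[0,0,0],[0,0,0]]' --dr '[[0,0,0],[0,0,0],[0,0,0],[0,0,0]]'

```text
time: 11.82
tool_pos: [496.2, -5.0, 70.0]
tcp_rot: [3.141, 0.001, 1.865]
contact_force: [-5.2, 0.5, 17.3]
grip_width: 0.2
```

```bash
python3 - <<'E'
from h import *
import cv2
c=capture("scene"); a=c["image"][180:280,235:368]
cv2.imwrite("pics/s7.png",cv2.resize(a,None,fx=6,fy=6,interpolation=cv2.INTER_CUBIC))
c=capture("top"); a=c["image"][180:360,190:410]
cv2.imwrite("pics/t7.png",cv2.resize(a,None,fx=3.3,fy=3.3,interpolation=cv2.INTER_CUBIC))
st()
E
```

```text
11.93 [496.2  -5.   70. ] [179.9   0.  106.8] [-4.9  0.9 18.9] 0.3
```

View pics/s7.png

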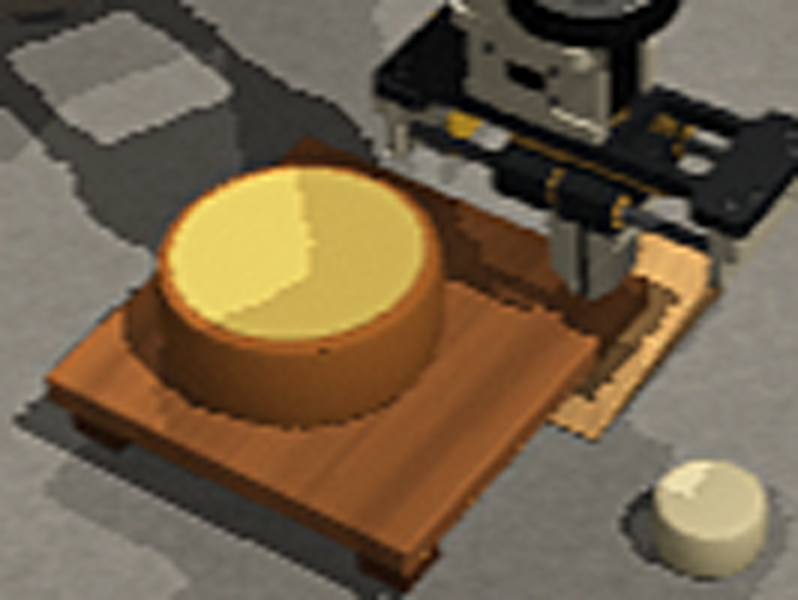

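View pics/t7.png

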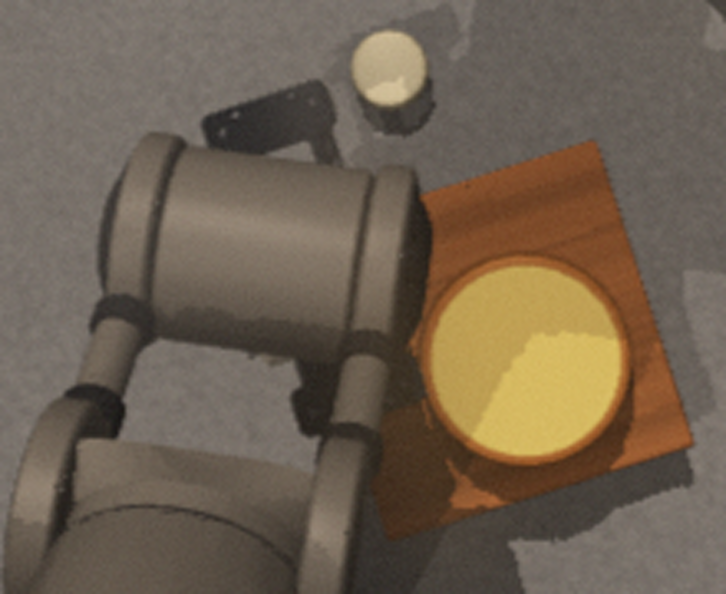

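The stand's far-right corner is still at about (371,222.6), as at the start. The wedge is in place, and the press is steady at about 18 N with the height constant. Handing in.

```bash
python3 -c "
from plant import *
print(close_job())"
```

```text
the job is handed in; nothing more can be done
None
```

I pushed the wedge thin end first under the short foot and stopped when the push force rose clearly, from about 1 N to 5–10 N. That was about 2 mm past first contact, which I estimate lifts the stand by no more than about 0.3 mm. I then pulled back, and the wedge stayed in place. With the fingers closed, I pressed on the deck corner above that foot and handed in the job while still pressing.

**Last checks:**
- **Press:** it held steady at about 18 N down, with about 5 N of sideways force (along −x).
- **Level and firm:** the fingertips were at about 48 mm, the level height. They sank only about 0.2 mm as the force rose from 6 to 18 N, so the stand no longer rocks.
- **Nothing disturbed:** the stand's visible corner and the small cheese had not moved in the pictures. I did not measure the other things, but the arm stayed clear of them.
- **Not seen directly:** in the last top picture the arm hid the pressed corner, so level there rests on the fingertip height and force.

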